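Load a choke into the spring-fed feeder

ROBOT

A 6-joint arm with a two-finger parallel gripper is mounted at the origin on a cart in front of the work surface, level with it; the furniture and walls round the work are solid. World frame = base frame: x ahead of the robot, y to its left, z up, the work surface at z = 0. Lengths are in m, angles in rad, forces in N, time in s.
With the tool pointing down it reaches from about 0.325 to 0.75 m from the base axis. Payload 7.6 kg.
Tool frame: the origin (TCP) lies at the very end of the fingers, on their centre line; the grasp point (between the pads) lies env.grip_depth behind it (env.grip_depth is the distance from the TCP to the grasp point, in m); z points along the fingers, y is the line along which they close (so a half turn about z gives the same grasp; the last joint's range is limited). The gripper opens to 85 mm and grips with 20 to 120 N. Pads are 22 mm wide; open, the fingers measure 114 mm over their backs; the gripper's body (76 mm by 85 mm) begins 54 mm behind the grasp point. The pads swing forward as they close: fully open they stand 13 mm farther back than shut.
Start: joints at [1.177, 0.052, 1.401, -0, 1.689, -0.07], TCP at [0.167, 0.498, 0.231] pointing down, gripper open.
Joint ranges: [-2.9, 2.9], [-0.91, 2.17], [0.12, 2.37], [-1.06, 4.2], [0.26, 2.73], [-2.93, 2.93]. Speed limits (rad/s): [2.57, 2.57, 3.01, 3.14, 3.14, 3.14].

INTERFACE

Orientations are given as a unit quaternion [x, y, z, w].
In Python, from rig import env gives the robot as it stands.
- The arm moves only by the tool step_arm, never from a script. Its argument "rows" is a list of rows, each an object of numbers: "dx", "dy", "dz": the shift along the tool's x, y, z as a fraction of full scale; "wx", "wy", "wz": the turn, a rotation vector about the tool's x, y, z as a fraction of full scale; "grip": the finger opening in mm, from 0 to 85.4. In form: [{"dx": .., "dy": .., "dz": .., "wx": .., "wy": .., "wz": .., "grip": ..}, ...]. A call has 1 to 5 rows; each row shifts and turns the commanded pose from where the row before left it, along the tool's axes as they then stand; what a row does not reach is not made up. Full scale, the value 1, is 25 mm for a shift and 6 degrees for a turn. A row lasts 1/8 s, in which the tool goes at most 62.5 mm and 10.7 degrees, less where a joint would pass 70% of its speed; a pose out of reach is approached as far as the arm can. A call with a number of a shift or a turn outside -1 to 1 is refused whole. A call with a gripper value outside its range is refused whole. The fingers move at their own pace and stop on an object; "grip_force" is the grip in N (left out, the last holds). Time passes only in rows, so rows that do not move let the fingers close. It gives the time, the measured TCP pose, the force, the opening and the grip force at its end, in the units of the state.
- env.state(): the state, without advancing time (a new reading comes with each control period).
- env.snapshot(name): name is "side" or "top"; returns a dict with "image" (480x640x3 uint8, blue, green, red), "vertical_fov" (degrees; the focal length in pixels is half the picture's height over the tangent of half this angle, whatever the lens; pixels are square), "cx", "cy" (the principal point, pixels), "T" (4x4, takes a point from camera to world coordinates). Camera axes: x right, y down, z forward; pixel columns grow to the right and rows downward; lengths in m; the calibration is good to about 2 mm. A picture is of the moment at which its call begins. There is no depth.
- env.job_done(): hands the job in; it is judged then, once.
Trained networks look in the newest picture that a camera, given by its name, has taken for a name from the list of things; names that differ only in an ending like _2 or _b are one class to them, and where a whole thing is asked for, a point or a joint stands for the part that bears it (a point fixed in the world has none). Each returns a list of dicts, best first, with "confidence" (0 to 1); they miss things now and then, are a little off and sometimes report something else, mostly with a low value. They report only what shows in the picture. A call takes as long as a camera call.
- env.recognise(camera, query): "location" ([column, row] in pixels, amid what is visible of it).
- env.place_of(camera, query): "location" ([column, row] in pixels: a listed point, or the origin of a listed thing).
The state is a dict: "time_s": time; "q": joint angles; "qvel": joint speeds; "joint_efforts": joint torques, N m; "tcp_pos": TCP position; "orientation": TCP orientation; "ft_force": force on the tool from outside, world axes, zero at the start; "wrist_torque": the same for the moment, N m; "width": opening from 0.0 (shut) to 1.0 (fully open); "finger_force": force on a finger pad.
Only numpy, scipy, OpenCV 4.12 (cv2) and the standard library are available. Lean on these libraries where they do the work, as an engineer would, in place of code of your own. Each camera call takes 0.05 s, during which the arm holds its last target. There are 200 camera calls.

TASK

The spring-fed feeder with the orange catches holds one blue choke. Take the loose blue choke and load it on top of that one: push it straight down against the spring until both catches have snapped over its top and keep it in, then let go. Leave the green and yellow chokes and the white jar where they stand.

Things in the scene. Friction and masses are not known exactly. Their poses are not given: they have to be found in the camera images.
- choke_blue_center (a point): the part to load: a solid round potted choke, blue plastic shell with black resin top and a brass dot in the middle (top ring in the shell colour), 46 mm diameter, 26 mm high, 0.1 kg, standing upright, on the bench. Point: its centre, 13 mm above its underside; z up along its axis.
- choke_loaded_center (a point): the blue choke already in the feeder: same make (46 mm diameter, 26 mm high). Point: its centre. It is pressed up against the undersides of the catches by the follower.
- choke_green_center (a point): bystander: a solid round potted choke, green plastic shell with black resin top and a brass dot in the middle (top ring in the shell colour), 46 mm diameter, 26 mm high, 0.1 kg, standing upright. Point: its centre.
- choke_yellow_center (a point): bystander: a solid round potted choke, yellow plastic shell with black resin top and a brass dot in the middle (top ring in the shell colour), 46 mm diameter, 26 mm high, 0.1 kg, standing upright. Point: its centre.
- flux_jar: bystander: white screw-lid jar, 46 mm diameter, 36 mm high. Origin: centre of its underside.
- feeder_mouth (a point): on the axis of the feeder's 50 mm wide shaft, at the height of the undersides of the two orange catches, 88 mm above the bench; z up, x and y are the feeder's. A choke is held when its top is below this point. Catches: on the +x and -x sides, 14 mm wide, noses 19 mm from the axis, ramps rising outward to 14 mm above the point; the choke pushes them aside (1 to 2 N each).
- follower (a joint): travel of the spring follower under the stack, m: 0 at the start with one choke in, grows downward, 0.026 with two chokes held under the catches, stop at 0.036. Spring push about 4 N at 0, 7 N at 0.026; with the catches, pushing the choke in takes about 5 to 12 N.
- feeder: the feeder, fixed: grey base 120 x 100 x 12 mm; origin: centre of its underside. Four 8 mm guide rods at x = +-25, y = +-16 mm, straight to z = 96, then bent outward as a lead-in to z = 109. Plates and catch housings at x = +-34 to 60 mm, up to z = 98. The +y and -y sides are open above the base, 41 mm wide between rods: fingers closing along its y can go down there with the choke.

How it is judged:
At the end, for the whole second after the job is handed in: Loose blue choke level (10 degrees) in the shaft on the first one, both within 8 mm of the axis, its top 4 mm above to 10 mm below the catches' undersides, follower more than 20 mm down and still; green and yellow chokes and jar within 30 mm of their starts (horizontal distance between each of choke_blue_center, choke_loaded_center and feeder_mouth below 0.008 m and z of choke_blue_center in the frame of feeder_mouth between -0.023 and -0.009 m and angle between choke_blue_center's own z axis and vertical below 0.17 rad and z of choke_loaded_center in the frame of choke_blue_center below -0.02 m and value of joint follower above 0.02 m and distance of each of choke_green_center, choke_yellow_center, flux_jar from where it was at the start of the episode below 0.03 m and velocity of joint follower between -0.01 and 0.01 m/s); the robot touches nothing.
It fails at once if the green or yellow choke or the white jar is moved by more than 50 mm (distance of any of choke_green_center, choke_yellow_center, flux_jar from where it was at the start of the episode above 0.05 m).
It also fails if it takes over 32 s, if anything falls off the work surface, if the arm or the gripper's body presses on something with over 40 N, if the wrist force passes 120 N, or if a joint passes its speed limit or range.

## Working session

There is one attempt and no reset: what is moved stays moved. The work goes in short steps, Python scripts to look and compute and a tool call to move; the robot and the scene stay as the last step left them, time stands still between calls to the robot, and variables do not carry over. Pictures are saved under pics/ and viewed, at most 10 in all, crops included, and the job is handed in when it is done.

Besides the shell and the picture viewer there is one more tool, called after "Emit:" by a JSON object that holds its "name" and its "arguments". step_arm: Moves the arm, as the interface text tells. Its arguments: {"type":"object","properties":{"rows":{"type":"array","items":{"type":"object","properties":{"dx":{"type":"number"},"dy":{"type":"number"},"dz":{"type":"number"},"wx":{"type":"number"},"wy":{"type":"number"},"wz":{"type":"number"},"grip":{"type":"number"}}}},"grip_force":{"type":"number"}},"required":["rows"]}

```bash
mkdir -p pics
cat > h.py <<'E'
from rig import env
import numpy as np, cv2
def cam(n):
    s=env.snapshot(n); s['f']=240/np.tan(np.radians(s['vertical_fov'])/2); return s
def ray(s,p):
    d=np.array([(p[0]-s['cx'])/s['f'],(p[1]-s['cy'])/s['f'],1]); T=np.array(s['T']); return T[:3,3],T[:3,:3]@d
def atz(s,p,z):
    o,d=ray(s,p); return o+d*(z-o[2])/d[2]
def pix(s,P):
    T=np.array(s['T']); c=T[:3,:3].T@(np.array(P)-T[:3,3]); return c[:2]/c[2]*s['f']+[s['cx'],s['cy']]
E
python3 - <<'E'
from h import *
Z=dict(choke_blue_center=.013,choke_loaded_center=.075,choke_green_center=.013,choke_yellow_center=.013,flux_jar=0,feeder_mouth=.088,feeder=0)
for n in('side','top'):
    s=cam(n); cv2.imwrite(f'pics/{n}0.png',s['image']); print(n,np.round(s['T'],3).tolist(),s['f'],s['cx'],s['cy'])
    for k,z in Z.items():
        for r in env.place_of(n,k)[:3]: print(k,np.round(r['location'],1),round(r['confidence'],2),np.round(atz(s,r['location'],z),4))
print(env.state(),env.grip_depth)
E
```

```text
side [[-0.995, -0.012, 0.094, 0.434], [-0.091, 0.385, -0.918, 1.003], [-0.026, -0.923, -0.385, 0.418], [0.0, 0.0, 0.0, 1.0]] 484.0075477153839 324.683688088314 231.19725834364525
choke_blue_center [295.  329.1] 0.73 [0.5428 0.4096 0.013 ]
choke_blue_center [261.1 254.6] 0.6 [0.6475 0.1588 0.013 ]
choke_loaded_center [353.3 264.8] 0.68 [0.4604 0.3196 0.075 ]
choke_loaded_center [291.1 282.5] 0.59 [0.5497 0.3814 0.075 ]
choke_green_center [354.1 264.4] 0.79 [0.4637 0.1944 0.013 ]
choke_yellow_center [320.1 238.3] 0.61 [0.5394 0.075  0.013 ]
flux_jar [403.9 301.8] 0.79 [0.3779 0.3026 0.    ]
feeder_mouth [287.7 273. ] 0.86 [0.5549 0.3763 0.088 ]
feeder_mouth [288.4 280.5] 0.55 [0.5502 0.3992 0.088 ]
feeder [294.  328.7] 0.74 [0.548  0.3896 0.    ]
top [[0.023, -0.992, 0.126, 0.416], [-1.0, -0.023, 0.002, 0.257], [0.001, -0.126, -0.992, 0.926], [0.0, 0.0, 0.0, 1.0]] 503.4830738174077 326.75841460925915 243.8519779744057
choke_blue_center [382.6 183. ] 0.75 [0.6481 0.1573 0.013 ]
choke_blue_center [427.1 240.2] 0.47 [0.5428 0.0749 0.013 ]
choke_loaded_center [252.4 228.9] 0.74 [0.5467 0.3
[... 353 characters left out ...]
me_s': 0.8, 'q': array([ 1.17672742e+00,  5.22080165e-02,  1.40071052e+00,  3.85967198e-05,
        1.68861258e+00, -7.02700311e-02]), 'qvel': array([-0.00069687, -0.00242736,  0.00060188, -0.00090868, -0.00081388,
        0.00035679]), 'joint_efforts': array([ 1.12262027e-03, -3.81508541e+01, -3.60306752e+01,  1.30712219e-04,
       -6.59930811e-05, -8.69253853e-06]), 'tcp_pos': array([0.16699781, 0.49774606, 0.23131382]), 'orientation': array([ 1.61190858e-01,  9.86923252e-01,  3.43528602e-05, -1.15707297e-05]), 'ft_force': array([-0.47184386,  0.06694948,  0.77563225]), 'wrist_torque': array([ 0.00902807, -0.03346596,  0.00367728]), 'finger_force': 0.0, 'width': 1.0026177724648877} 0.0187
```

View pics/top0.png

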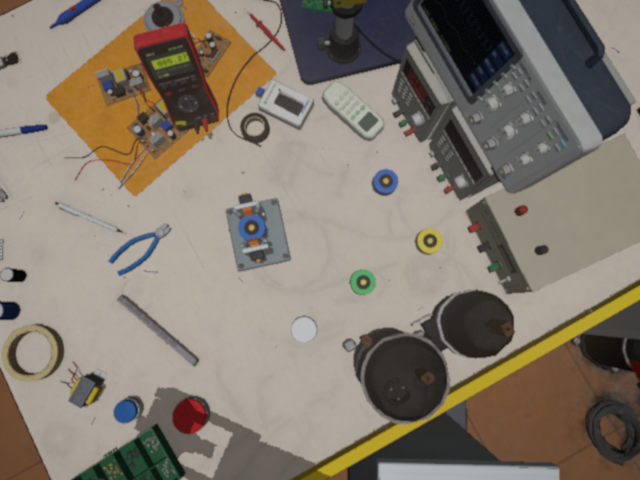

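View pics/side0.png

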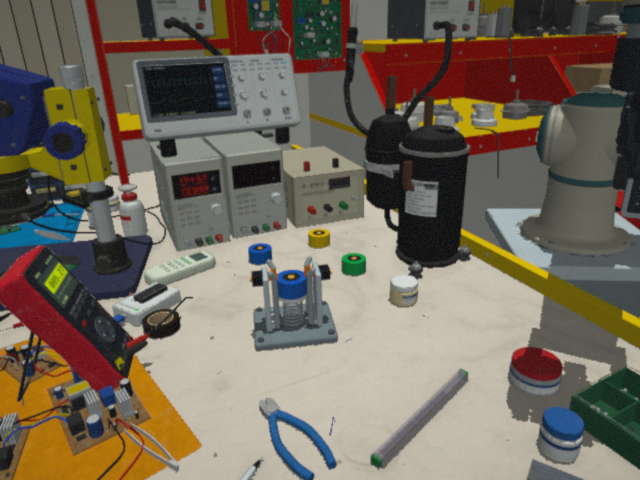

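The blue choke is at top (385,182), beside the instruments. The feeder is at (252,229), with its catch axis running roughly along the image vertical (world x). Next I'll get the feeder's yaw from the base edges.

Run:
```python
import cv2
im=cv2.imread('pics/top0.png')[180:285,205:310]
cv2.imwrite('pics/crop.png',cv2.resize(im,(598,598),interpolation=cv2.INTER_CUBIC))
```

```text
(no output)
```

View pics/crop.png

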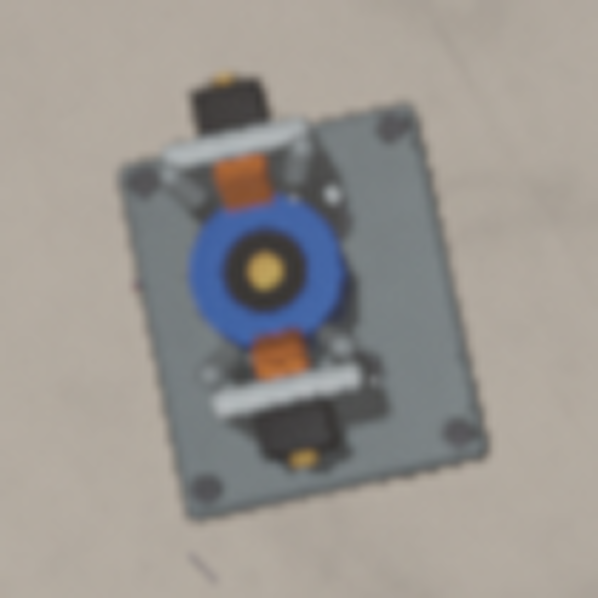

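The crop shows the base corners at about (122,165), (412,103), (487,455) and (192,518). The loaded choke's dot is at (265,270), and the catch screws are at (225,78) and (303,460).

Run:
```python
from h import *
s=cam('top'); sd=cam('side')
P=lambda c,z: atz(s,(np.array(c)/5.695+[205,180]),z)
C=[P(c,.012) for c in [(122,165),(412,103),(487,455),(192,518)]]
print(np.round(C,4).tolist(),'ctr',np.mean(C,0))
for a,b in((3,0),(2,1)): d=C[a]-C[b]; print('yaw',np.degrees(np.arctan2(-d[1],-d[0])),np.linalg.norm(d))
for a,b in((0,1),(3,2)): d=C[a]-C[b]; print('yaw',np.degrees(np.arctan2(d[1],d[0]))-90,np.linalg.norm(d))
A=P((225,78),.09);B=P((303,460),.09);d=A-B;print('screws',A,B,np.degrees(np.arctan2(d[1],d[0])),(A+B)/2)
print('dot',P((265,270),.088))
# blue dots / rims
for n,S in(('top',s),('side',sd)):
    hsv=cv2.cvtColor(S['image'],cv2.COLOR_BGR2HSV); m=cv2.inRange(hsv,(100,110,50),(125,255,255))
    k,l,st,ce=cv2.connectedComponentsWithStats(m)
    for i in range(1,k):
        if 80<st[i,4]<900: print(n,st[i],ce[i],atz(S,ce[i],.02))
x,y,z,w=env.state()['orientation']
from scipy.spatial.transform import Rotation as R
print(R.from_quat([x,y,z,w]).as_matrix().round(3))
```

```text
[[0.5925, 0.445, 0.012], [0.6152, 0.3517, 0.012], [0.5009, 0.3237, 0.012], [0.4786, 0.4171, 0.012]] ctr [0.54677724 0.38436354 0.012     ]
yaw 13.732252331053951 0.11727204921245027
yaw 13.80181765919131 0.11763372880752843
yaw 13.672082439192565 0.09594090125197469
yaw 13.456552059145352 0.09608478498093664
screws [0.60446087 0.39951994 0.09      ] [0.4909719  0.37172773 0.09      ] 13.76030272866232 [0.54771638 0.38562383 0.09      ]
dot [0.54725811 0.38550628 0.088     ]
top [ 51   0  48  28 348] [73.94252874 11.51724138] [0.97030968 0.75531525 0.02      ]
top [ 21 126  25   7 119] [ 32.14285714 128.60504202] [0.73488713 0.81311838 0.02      ]
top [374 170  24  24 288] [384.98611111 181.61111111] [0.64900059 0.15368487 0.02      ]
top [238 215  28  26 345] [251.65507246 227.16811594] [0.55834008 0.39574933 0.02      ]
top [110 233  49  42 384] [135.38541667 251.37239583] [0.50912666 0.60420862 0.02      ]
top [114 400  23  23 390] [125.15128205 410.92564103] [0.22978655 0.60222091 0.02      ]
side [214  83  15  16 136] [221.29411765  90.91911765] [ 1.53961956 -2.59800433  0.02      ]
side [ 41 203  43  25 246] [ 62.15447154 214.19105691] [ 1.18077537 -0.03511454  0.02      ]
side [  0 222  77  27 351] [ 48.82051282 236.17378917] [1.12791193 0.09860412 0.02      ]
side [249 244  22  20 353] [259.50708215 253.58640227] [0.64793618 0.16898991 0.02      ]
side [277 270  30  29 678] [291.6120944  285.16814159] [0.56595676 0.29092986 0.02      ]
side [ 99 386  17  21 234] [107.08974359 395.66239316] [0.74584515 0.57041238 0.02      ]
side [ 87 420  16  18 187] [ 95.12834225 428.87165775] [0.7324133  0.62183987 0.02      ]
[[-0.948  0.318  0.   ]
 [ 0.318  0.948  0.   ]
 [-0.     0.    -1.   ]]
```

Emit:
{"name": "step_arm", "arguments": {"rows": [{"dx":-0.9,"dy":-0.3,"wz":-1,"grip":75},{"dx":-0.9,"dy":-0.4,"wz":-1,"grip":75},{"dx":-0.9,"dy":-0.5,"wz":-1,"grip":75},{"dx":-0.8,"dy":-0.6,"wz":-1,"grip":75},{"dx":-0.8,"dy":-0.7,"wz":-1,"grip":75}], "grip_force": 60}}

```text
invalid input at $.rows[0]: expected keys dx, dy, dz, wx, wy, wz, grip
```

```bash
cat >> h.py <<'E'
from scipy.spatial.transform import Rotation as R
def go(x,y,z,yaw=13.7):
    st=env.state(); M=R.from_quat(st['orientation']).as_matrix(); p=st['tcp_pos']
    d=M.T@(np.array([x,y,z])-p)/.025
    ang=np.degrees(np.arctan2(M[1,1],M[0,1])); e=(yaw+90-ang)
    print('t',st['time_s'],'p',p.round(4),'units',d.round(3),'wz',round(-e/6,3),'tilt',M[:,2].round(3),'F',st['ft_force'].round(1),'w',round(st['width'],3),'ff',st['finger_force'])
E
python3 -c "
from h import *
go(.648,.156,.1)"
```

```text
t 0.9 p [0.167  0.4977 0.2313] units [-22.589  -6.838   5.252] wz -5.375 tilt [ 0.  0. -1.] F [-0.3  0.3 -0. ] w 1.001 ff 0.0
```

All keys are required.

Emit:
{"name": "step_arm", "arguments": {"rows": [{"dx":-0.9,"dy":-0.3,"dz":0,"wx":0,"wy":0,"wz":-1,"grip":75},{"dx":-0.9,"dy":-0.4,"dz":0,"wx":0,"wy":0,"wz":-1,"grip":75},{"dx":-0.9,"dy":-0.5,"dz":0,"wx":0,"wy":0,"wz":-1,"grip":75},{"dx":-0.8,"dy":-0.6,"dz":0,"wx":0,"wy":0,"wz":-1,"grip":75},{"dx":-0.8,"dy":-0.7,"dz":0,"wx":0,"wy":0,"wz":-1,"grip":75}], "grip_force": 60}}

```text
time_s: 1.52
tcp_pos: [0.2687, 0.4226, 0.2314]
orientation: [-0.102, 0.995, 0.0, 0.0]
ft_force: [0.4, 0.4, 0.5]
width: 0.881
finger_force: 0.0
```

```bash
python3 -c "
from h import *
go(.648,.156,.1)"
```

```text
t 1.525 p [0.2687 0.4226 0.2314] units [-12.705 -13.511   5.255] wz -0.341 tilt [ 0.  0. -1.] F [0.4 0.4 0.5] w 0.881 ff 0.0
```

Emit:
{"name": "step_arm", "arguments": {"rows": [{"dx":-0.95,"dy":-1,"dz":0,"wx":0,"wy":0,"wz":-0.34,"grip":70},{"dx":-0.95,"dy":-1,"dz":0,"wx":0,"wy":0,"wz":0,"grip":70},{"dx":-0.95,"dy":-1,"dz":0,"wx":0,"wy":0,"wz":0,"grip":70},{"dx":-0.95,"dy":-1,"dz":0,"wx":0,"wy":0,"wz":0,"grip":70},{"dx":-0.95,"dy":-1,"dz":0,"wx":0,"wy":0,"wz":0,"grip":70}]}}

```text
time_s: 2.15
tcp_pos: [0.413, 0.3276, 0.2314]
orientation: [-0.117, 0.993, 0.0, 0.0]
ft_force: [0.2, -0.3, -0.4]
width: 0.815
finger_force: 0.0
```

Emit:
{"name": "step_arm", "arguments": {"rows": [{"dx":-0.95,"dy":-1,"dz":0,"wx":0,"wy":0,"wz":0,"grip":70},{"dx":-0.95,"dy":-1,"dz":0.5,"wx":0,"wy":0,"wz":0,"grip":70},{"dx":-0.95,"dy":-1,"dz":0.5,"wx":0,"wy":0,"wz":0,"grip":70},{"dx":-0.95,"dy":-1,"dz":0.5,"wx":0,"wy":0,"wz":0,"grip":70},{"dx":-0.95,"dy":-1,"dz":0.5,"wx":0,"wy":0,"wz":0,"grip":70}]}}

```text
time_s: 2.78
tcp_pos: [0.5576, 0.2337, 0.1809]
orientation: [-0.117, 0.993, 0.0, 0.0]
ft_force: [-0.4, -0.1, -0.5]
width: 0.821
finger_force: 0.0
```

```bash
python3 -c "
from h import *
go(.648,.156,.06)"
```

```text
t 2.775 p [0.5576 0.2337 0.1809] units [-2.792 -3.867  4.835] wz -0.036 tilt [ 0.  0. -1.] F [-0.4 -0.1 -0.5] w 0.821 ff 0.0
```

Emit:
{"name": "step_arm", "arguments": {"rows": [{"dx":-0.7,"dy":-0.97,"dz":0.5,"wx":0,"wy":0,"wz":0,"grip":70},{"dx":-0.7,"dy":-0.97,"dz":0.5,"wx":0,"wy":0,"wz":0,"grip":70},{"dx":-0.7,"dy":-0.97,"dz":0.8,"wx":0,"wy":0,"wz":0,"grip":70},{"dx":-0.7,"dy":-0.96,"dz":1,"wx":0,"wy":0,"wz":0,"grip":70},{"dx":0,"dy":0,"dz":1,"wx":0,"wy":0,"wz":0,"grip":70}]}}

```text
time_s: 3.4
tcp_pos: [0.6485, 0.1548, 0.0851]
orientation: [-0.116, 0.993, -0.0, 0.0]
ft_force: [0.3, 1.0, -0.1]
width: 0.821
finger_force: 0.0
```

Run:
```python
from h import *
go(.648,.156,.002)
for n in('side','top'):
    s=cam(n); cv2.imwrite(f'pics/{n}1.png',s['image'])
    for r in env.place_of(n,'choke_blue_center')[:2]: print(n,np.round(r['location'],1),round(r['confidence'],2),np.round(atz(s,r['location'],.013),4))
    print('tcp pix',pix(s,env.state()['tcp_pos']))
a,b=cv2.imread('pics/side1.png'),cv2.imread('pics/top1.png')
cv2.imwrite('pics/c1.png',np.hstack([cv2.resize(a[170:290,200:320],(400,400)),cv2.resize(b[120:240,325:445],(400,400))]))
```

```text
t 3.4 p [0.6485 0.1548 0.0851] units [0.008 0.051 3.325] wz -0.059 tilt [ 0. -0. -1.] F [ 0.3  1.  -0.1] w 0.821 ff 0.0
side [258.  251.1] 0.57 [0.6573 0.1429 0.013 ]
tcp pix [259.62838341 221.30990655]
top [383.2 181.6] 0.52 [0.6507 0.1562 0.013 ]
tcp pix [387.63886635 172.95495501]
```

View pics/c1.png

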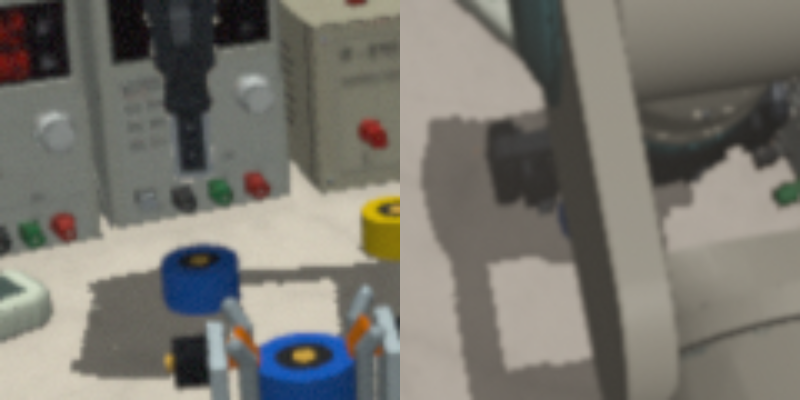

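The side crop shows the choke's brass dot at about (261,248) px and the finger tip at about (257.5,218) px. I'll check the alignment between them in x.

Run:
```python
from h import *
s=cam('side')
print(atz(s,(260.9,248),.026), pix(s,[.648,.156,.026]),pix(s,[.6485,.1548,.095]),pix(s,[.6485,.1548,.085]))
m=cv2.inRange(cv2.cvtColor(s['image'],cv2.COLOR_BGR2HSV),(100,110,50),(125,255,255))[235:270,240:275]
xs=np.where(m.any(0))[0]+240; print(xs.min(),xs.max())
```

```text
[0.64751155 0.15607264 0.026     ] [260.66288568 247.98085116] [257.76912495 214.82080615] [258.18091066 219.70579794]
249 271
```

Both views agree on (0.648, 0.156). Descending to grasp.

Emit:
{"name": "step_arm", "arguments": {"rows": [{"dx":0,"dy":0.05,"dz":1,"wx":0,"wy":0,"wz":0,"grip":62},{"dx":0,"dy":0,"dz":1,"wx":0,"wy":0,"wz":0,"grip":62},{"dx":0,"dy":0,"dz":0.8,"wx":0,"wy":0,"wz":0,"grip":62},{"dx":0,"dy":0,"dz":0.4,"wx":0,"wy":0,"wz":0,"grip":62},{"dx":0,"dy":0,"dz":0.06,"wx":0,"wy":0,"wz":0,"grip":62}]}}

```text
time_s: 4.28
tcp_pos: [0.6471, 0.158, 0.0048]
orientation: [-0.117, 0.993, 0.0, -0.0]
ft_force: [-0.1, -0.8, 0.6]
width: 0.726
finger_force: 0.0
```

Emit:
{"name": "step_arm", "arguments": {"rows": [{"dx":0,"dy":0,"dz":0,"wx":0,"wy":0,"wz":0,"grip":40},{"dx":0,"dy":0,"dz":0,"wx":0,"wy":0,"wz":0,"grip":40},{"dx":0,"dy":0,"dz":0,"wx":0,"wy":0,"wz":0,"grip":40},{"dx":0,"dy":0,"dz":0,"wx":0,"wy":0,"wz":0,"grip":40}], "grip_force": 60}}

```text
time_s: 4.78
tcp_pos: [0.648, 0.158, 0.0065]
orientation: [-0.117, 0.993, 0.0, 0.001]
ft_force: [-0.1, -1.0, 6.5]
width: 0.517
finger_force: 61.9
```

Emit:
{"name": "step_arm", "arguments": {"rows": [{"dx":0,"dy":0,"dz":-0.5,"wx":0,"wy":0,"wz":0,"grip":40},{"dx":0,"dy":0,"dz":-1,"wx":0,"wy":0,"wz":0,"grip":40},{"dx":0,"dy":0,"dz":-1,"wx":0,"wy":0,"wz":0,"grip":40},{"dx":0,"dy":0.5,"dz":-1,"wx":0,"wy":0,"wz":0,"grip":40},{"dx":0,"dy":1,"dz":-1,"wx":0,"wy":0,"wz":0,"grip":40}]}}

```text
time_s: 5.4
tcp_pos: [0.6381, 0.1939, 0.1183]
orientation: [-0.117, 0.993, -0.0, -0.0]
ft_force: [0.3, -0.4, -0.7]
width: 0.514
finger_force: 61.4
```

Emit:
{"name": "step_arm", "arguments": {"rows": [{"dx":0.1,"dy":1,"dz":-1,"wx":0,"wy":0,"wz":0,"grip":40},{"dx":0.2,"dy":1,"dz":-0.8,"wx":0,"wy":0,"wz":0,"grip":40},{"dx":0.3,"dy":1,"dz":0,"wx":0,"wy":0,"wz":0,"grip":40},{"dx":0.3,"dy":1,"dz":0,"wx":0,"wy":0,"wz":0,"grip":40},{"dx":0.3,"dy":1,"dz":0,"wx":0,"wy":0,"wz":0,"grip":40}]}}

```text
time_s: 6.02
tcp_pos: [0.5792, 0.3095, 0.1625]
orientation: [-0.117, 0.993, 0.0, -0.0]
ft_force: [-0.4, -0.0, -1.0]
width: 0.515
finger_force: 61.4
```

Run:
```python
from h import *
go(.547,.385,.16)
```

```text
t 6.025 p [0.5792 0.3095 0.1625] units [0.547 3.236 0.101] wz -0.035 tilt [-0.001 -0.    -1.   ] F [-0.4 -0.  -1. ] w 0.515 ff 61.40058159828186
```

Emit:
{"name": "step_arm", "arguments": {"rows": [{"dx":0.15,"dy":0.9,"dz":0,"wx":0,"wy":0,"wz":-0.03,"grip":40},{"dx":0.15,"dy":0.9,"dz":0,"wx":0,"wy":0,"wz":0,"grip":40},{"dx":0.15,"dy":0.9,"dz":0,"wx":0,"wy":0,"wz":0,"grip":40},{"dx":0.1,"dy":0.5,"dz":0.1,"wx":0,"wy":0,"wz":0,"grip":40},{"dx":0,"dy":0,"dz":0,"wx":0,"wy":0,"wz":0,"grip":40}]}}

```text
time_s: 6.65
tcp_pos: [0.5472, 0.3841, 0.1592]
orientation: [-0.12, 0.993, -0.0, -0.0]
ft_force: [0.1, -0.6, -1.1]
width: 0.516
finger_force: 61.4
```

Run:
```python
from h import *
go(.547,.385,.16)
s=cam('side'); cv2.imwrite('pics/side2.png',s['image']); p=env.state()['tcp_pos']
t=cam('top'); cv2.imwrite('pics/top2.png',t['image'])
print('exp choke',pix(s,p+[0,0,.0065]),'rod top -', pix(s,[.547,.385,.088]))
for n in ('side','top'): print([ (np.round(r['location'],1),round(r['confidence'],2)) for r in env.place_of(n,'choke_blue_center')[:3]])
cv2.imwrite('pics/c2.png',np.hstack([cv2.resize(s['image'][195:355,215:375],(400,400),interpolation=cv2.INTER_CUBIC),cv2.resize(t['image'][150:310,170:330],(400,400),interpolation=cv2.INTER_CUBIC)]))
```

```text
t 6.65 p [0.5472 0.3841 0.1592] units [-0.001  0.038 -0.031] wz 0.006 tilt [-0.001 -0.001 -1.   ] F [ 0.1 -0.6 -1.1] w 0.516 ff 61.40017747879028
exp choke [288.92601067 225.85342592] rod top - [292.1039272  275.87568208]
[(array([288.8, 222.8]), 0.58)]
[(array([245.2, 218.5]), 0.62)]
```

View pics/c2.png

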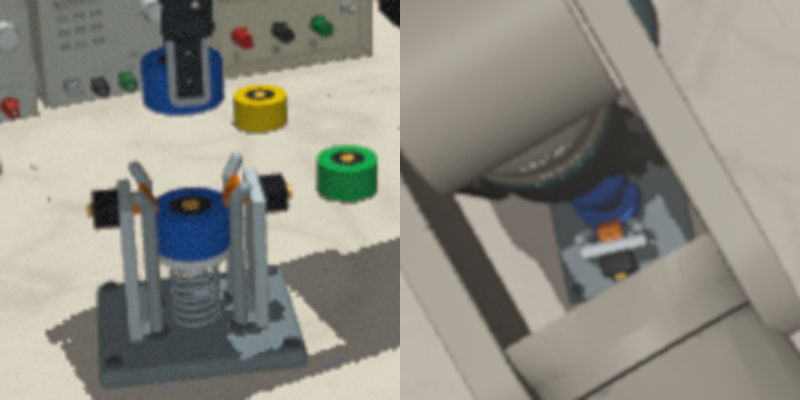

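The side crop shows the held choke level above the feeder, with its centre at about px 288 and the loaded choke's at about px 292.5. I'll compare the two in numbers.

Run:
```python
from h import *
s=cam('side'); m=cv2.inRange(cv2.cvtColor(s['image'],cv2.COLOR_BGR2HSV),(100,110,40),(125,255,255))
for (r0,r1) in((205,245),(268,302)):
    for r in range(r0,r1,3):
        xs=np.where(m[r,265:330])[0]+265
        if len(xs): print(r,xs.min(),xs.max(),(xs.min()+xs.max())/2)
p=env.state()['tcp_pos']
for z in(-.004,.0065,.018): print('exp held',pix(s,p+[0,0,z]))
for z in(.064,.075,.086): print('exp loaded',pix(s,[.547,.385,z]))
```

```text
214 276 300 288.0
217 272 302 287.0
220 271 302 286.5
223 272 302 287.0
226 272 302 287.0
229 272 302 287.0
232 272 302 287.0
235 273 301 287.0
238 277 294 285.5
271 286 301 293.5
274 279 303 291.0
277 279 304 291.5
280 278 306 292.0
283 278 306 292.0
286 278 306 292.0
289 278 306 292.0
292 278 306 292.0
295 279 303 291.0
298 284 297 290.5
exp held [289.01557882 232.27911697]
exp held [288.60990643 225.36013041]
exp held [288.16001017 217.68687931]
exp loaded [292.94305079 290.30473989]
exp loaded [292.56116063 283.73798946]
exp loaded [292.17469244 277.09251798]
```

Emit:
{"name": "step_arm", "arguments": {"rows": [{"dx":0.06,"dy":0.03,"dz":0.5,"wx":0,"wy":0,"wz":0,"grip":40},{"dx":0,"dy":0,"dz":0.5,"wx":0,"wy":0,"wz":0,"grip":40},{"dx":0,"dy":0,"dz":0.3,"wx":0,"wy":0,"wz":0,"grip":40},{"dx":0,"dy":0,"dz":0.3,"wx":0,"wy":0,"wz":0,"grip":40},{"dx":0,"dy":0,"dz":0.2,"wx":0,"wy":0,"wz":0,"grip":40}], "grip_force": 90}}

```text
time_s: 7.52
tcp_pos: [0.5461, 0.3837, 0.1142]
orientation: [-0.119, 0.993, -0.0, -0.0]
ft_force: [-0.1, 0.3, -1.0]
width: 0.507
finger_force: 91.4
```

Run:
```python
from h import *
go(.547,.385,.0645)
s=cam('side'); cv2.imwrite('pics/c3.png',cv2.resize(s['image'][215:345,225:355],(598,598),interpolation=cv2.INTER_CUBIC))
```

```text
t 7.525 p [0.5461 0.3837 0.1142] units [-0.048  0.04   1.99 ] wz -0.005 tilt [-0. -0. -1.] F [-0.1  0.3 -1. ] w 0.507 ff 91.36448264122009
```

View pics/c3.png

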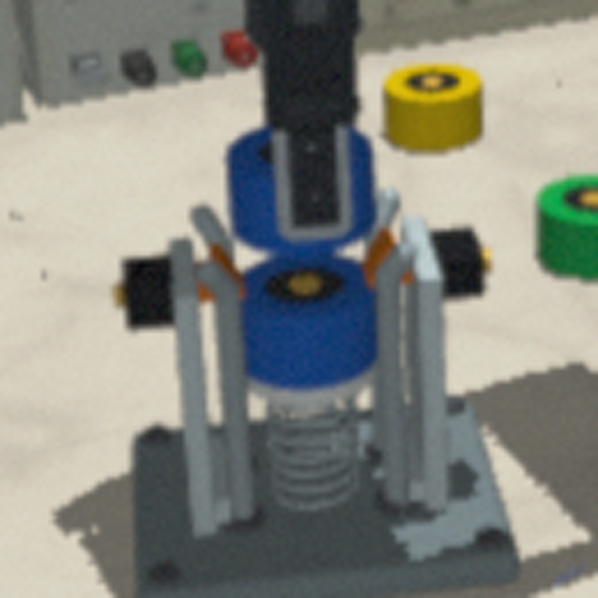

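The held choke is level between the lead-ins, with crop x 228–374 against 243–380 for the lower choke. It may still be about 1 mm toward +x, so I'll nudge it and push down.

Emit:
{"name": "step_arm", "arguments": {"rows": [{"dx":0.04,"dy":0.02,"dz":0.25,"wx":0,"wy":0,"wz":0,"grip":40},{"dx":0,"dy":0,"dz":0.25,"wx":0,"wy":0,"wz":0,"grip":40},{"dx":0,"dy":0,"dz":0.25,"wx":0,"wy":0,"wz":0,"grip":40},{"dx":0,"dy":0,"dz":0.2,"wx":0,"wy":0,"wz":0,"grip":40}]}}

```text
time_s: 8.07
tcp_pos: [0.5453, 0.3843, 0.0915]
orientation: [-0.119, 0.993, 0.0, 0.001]
ft_force: [-0.0, 1.3, 3.4]
width: 0.506
finger_force: 92.3
```

Emit:
{"name": "step_arm", "arguments": {"rows": [{"dx":0,"dy":0,"dz":0.25,"wx":0,"wy":0,"wz":0,"grip":40},{"dx":0,"dy":0,"dz":0.25,"wx":0,"wy":0,"wz":0,"grip":40},{"dx":0,"dy":0,"dz":0.25,"wx":0,"wy":0,"wz":0,"grip":40}]}}

```text
time_s: 8.45
tcp_pos: [0.5453, 0.3843, 0.0724]
orientation: [-0.119, 0.993, 0.0, 0.001]
ft_force: [2.0, 1.5, 5.1]
width: 0.503
finger_force: 92.4
```

Emit:
{"name": "step_arm", "arguments": {"rows": [{"dx":0,"dy":0,"dz":0.2,"wx":0,"wy":0,"wz":0,"grip":40},{"dx":0,"dy":0,"dz":0.15,"wx":0,"wy":0,"wz":0,"grip":40},{"dx":0,"dy":0,"dz":0,"wx":0,"wy":0,"wz":0,"grip":40}]}}

```text
time_s: 8.82
tcp_pos: [0.5452, 0.3842, 0.0636]
orientation: [-0.119, 0.993, 0.0, 0.0]
ft_force: [0.8, 0.6, 4.2]
width: 0.506
finger_force: 92.4
```

Run:
```python
from h import *
go(.547,.385,.0645)
s=cam('side'); cv2.imwrite('pics/c4.png',cv2.resize(s['image'][215:345,225:355],(598,598),interpolation=cv2.INTER_CUBIC))
```

```text
t 8.825 p [0.5452 0.3842 0.0636] units [-0.077  0.014 -0.038] wz -0.005 tilt [ 0.001  0.001 -1.   ] F [0.8 0.6 4.2] w 0.506 ff 92.36957788467407
```

View pics/c4.png

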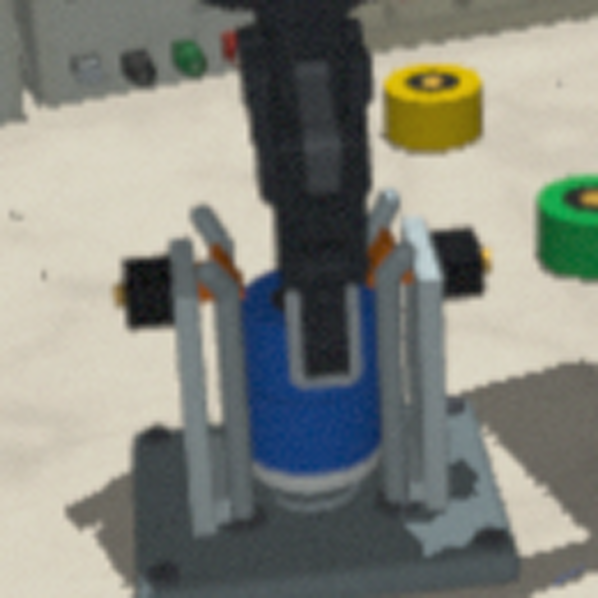

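Both chokes are in the shaft with the top rim at about the catch level (crop row 275). I'll push about 3 mm more to be sure it has snapped in, then release.

Emit:
{"name": "step_arm", "arguments": {"rows": [{"dx":0,"dy":0,"dz":0.12,"wx":0,"wy":0,"wz":0,"grip":40},{"dx":0,"dy":0,"dz":0,"wx":0,"wy":0,"wz":0,"grip":40}]}}

```text
time_s: 9.12
tcp_pos: [0.5452, 0.3842, 0.0609]
orientation: [-0.119, 0.993, 0.0, 0.0]
ft_force: [1.2, 1.7, 4.8]
width: 0.503
finger_force: 92.4
```

Emit:
{"name": "step_arm", "arguments": {"rows": [{"dx":0,"dy":0,"dz":0,"wx":0,"wy":0,"wz":0,"grip":52},{"dx":0,"dy":0,"dz":0,"wx":0,"wy":0,"wz":0,"grip":62},{"dx":0,"dy":0,"dz":0,"wx":0,"wy":0,"wz":0,"grip":66},{"dx":0,"dy":0,"dz":0,"wx":0,"wy":0,"wz":0,"grip":66}]}}

```text
time_s: 9.62
tcp_pos: [0.5448, 0.3839, 0.0602]
orientation: [-0.119, 0.993, -0.0, -0.0]
ft_force: [0.9, -0.3, -0.2]
width: 0.776
finger_force: 0.0
```

Run:
```python
from h import *
go(.547,.385,.2)
s=cam('side'); cv2.imwrite('pics/c5.png',cv2.resize(s['image'][215:345,225:355],(598,598),interpolation=cv2.INTER_CUBIC))
```

```text
t 9.625 p [0.5448 0.3839 0.0602] units [-0.091  0.022 -5.592] wz -0.006 tilt [-0.001 -0.    -1.   ] F [ 0.9 -0.3 -0.2] w 0.776 ff 0.0
```

View pics/c5.png

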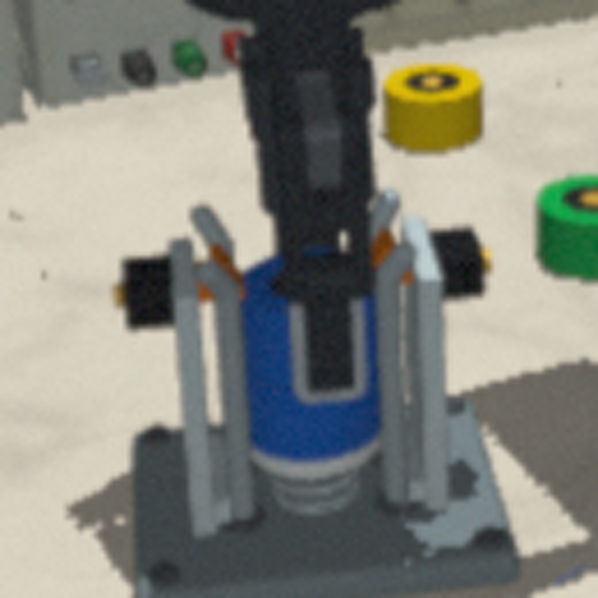

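Fully released: the stack rose about 4 mm and stopped against the catches, with the rim at crop row 252 as the first choke's was. Withdrawing.

Emit:
{"name": "step_arm", "arguments": {"rows": [{"dx":0,"dy":0,"dz":-0.5,"wx":0,"wy":0,"wz":0,"grip":68},{"dx":0,"dy":0,"dz":-1,"wx":0,"wy":0,"wz":0,"grip":68},{"dx":0,"dy":0,"dz":-1,"wx":0,"wy":0,"wz":0,"grip":68},{"dx":0,"dy":0,"dz":-1,"wx":0,"wy":0,"wz":0,"grip":68},{"dx":0,"dy":0,"dz":-1,"wx":0,"wy":0,"wz":0,"grip":68}]}}

```text
time_s: 10.3
tcp_pos: [0.5451, 0.3841, 0.1752]
orientation: [-0.119, 0.993, 0.0, 0.001]
ft_force: [0.9, 0.3, 0.2]
width: 0.794
finger_force: 0.0
```

Emit:
{"name": "step_arm", "arguments": {"rows": [{"dx":0,"dy":0,"dz":-1,"wx":0,"wy":0,"wz":0,"grip":68},{"dx":0,"dy":0,"dz":0,"wx":0,"wy":0,"wz":0,"grip":68}]}}

```text
time_s: 10.55
tcp_pos: [0.5459, 0.3846, 0.2018]
orientation: [-0.119, 0.993, 0.001, 0.003]
ft_force: [-0.0, 0.1, -0.1]
width: 0.794
finger_force: 0.0
```

Run:
```python
from h import *
go(.547,.385,.2)
s=cam('side'); cv2.imwrite('pics/c6.png',cv2.resize(s['image'][215:345,225:355],(598,598),interpolation=cv2.INTER_CUBIC))
```

```text
t 10.55 p [0.5459 0.3846 0.2018] units [-0.046  0.005  0.072] wz -0.005 tilt [ 0.005  0.003 -1.   ] F [-0.   0.1 -0.1] w 0.794 ff 0.0
```

View pics/c6.png

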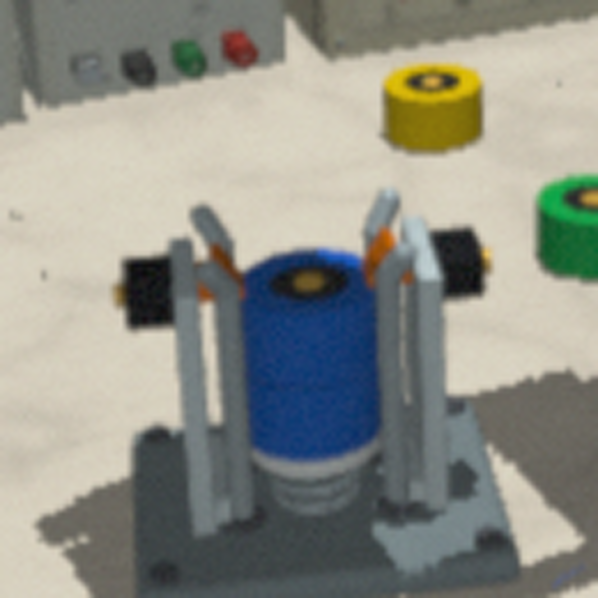

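The stack stays put: two blue chokes under both catches, level, with the dot at crop (310,280) where the first choke's dot was. Gripper is clear, so I'm handing in.

```bash
python3 -c "
from rig import env
print(env.job_done())"
```

```text
the job is handed in; nothing more can be done
None
```

The loose blue choke is loaded on top of the first one, and the last picture shows it level and held under both orange catches. The gripper is clear, the green and yellow chokes and the jar were not touched, and the job is handed in at about 10.6 s; no verdict came back.

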